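Release the paste warmer's drawer through its access hole and load it

ROBOT

A 6-joint arm with a two-finger parallel gripper is mounted at the origin on a cart in front of the work surface, level with it; the furniture and walls round the work are solid. World frame = base frame: x ahead of the robot, y to its left, z up, the work surface at z = 0. Lengths are in mm, angles in rad, forces in N, time in s.
With the tool pointing down it reaches from about 225 to 725 mm from the base axis. Payload 3.1 kg.
Tool frame: the origin (TCP) lies at the very end of the fingers, on their centre line; the grasp point (between the pads) lies 19 mm behind it (tcp_to_grasp is the distance from the TCP to the grasp point, in mm); z points along the fingers, y is the line along which they close (so a half turn about z gives the same grasp; the last joint's range is limited). The gripper opens to 85 mm and grips with 20 to 120 N. Pads are 22 mm wide; open, the fingers measure 114 mm over their backs; the gripper's body (76 mm by 85 mm) begins 54 mm behind the grasp point. The pads swing forward as they close: fully open they stand 13 mm farther back than shut.
Start: joints at [-0.128, 0.048, 0.099, 1.622, 0, 1.443], TCP at [524.993, -0.012, 231.312] pointing down, gripper open.
Joint ranges: [-2.91, 2.91], [-0.99, 1.94], [-1.21, 1.42], [-2.12, 2.29], [-1.49, 1.47], [-3.14, 3.14]. Speed limits (rad/s): [2.79, 2.79, 3.14, 3.14, 3.14, 3.14].

INTERFACE

Orientations are given as a unit quaternion [w, x, y, z].
In Python, from cell import * gives the robot as it stands.
- The arm moves only by the shell command python3 -m creep 'ROWS' [FORCE]. ROWS is JSON, a list of rows, each an object with "grip": the closure in counts, from 0 (fully open) to 255 (shut); "xyz": the shift along the tool's x, y, z in m, a list of three; "rot": the turn, a rotation vector about the tool's x, y, z in rad, a list of three. In form: [{"grip": grip, "xyz": [dx, dy, dz], "rot": [rx, ry, rz]}, ...]. A call has 1 to 20 rows; each row shifts and turns the commanded pose from where the row before left it, along the tool's axes as they then stand; what a row does not reach is not made up. A row lasts 1/12 s, in which the tool goes at most 41.7 mm and 7.16 degrees, less where a joint would pass 70% of its speed; a pose out of reach is approached as far as the arm can. A call with a gripper value outside its range is refused whole. The fingers move at their own pace and stop on an object; FORCE is the grip in N (left out, the last holds). Time passes only in rows, so rows that do not move let the fingers close. It gives the time, the measured TCP pose, the force, the opening and the grip force at its end, in the units of the state.
- observe(): the state, without advancing time (a new reading comes with each control period).
- get_image(name): name is "scene" or "side" or "wrist"; returns (picture, depth): 400x640x3 uint8, red, green, blue; 400x640 float32, mm along the optical axis (not along the pixel's ray), 0 where there is no reading.
- camera_params(name): a dict with "fx", "fy", "cx", "cy" (pixels), "pose" (4x4, takes a point from camera to world coordinates). Camera axes: x right, y down, z forward; pixel columns grow to the right and rows downward; lengths in mm; the calibration is good to about 2 mm. A picture is of the moment at which its call begins: read the wrist's pose just before it. camera_params takes no time and is no camera call; for the wrist camera it gives the pose at the moment of the call.
- sign_off(): hands the job in; it is judged then, once.
The state is a dict: "time_s": time; "joint_pos": joint angles; "qd": joint speeds; "joint_efforts": joint torques, N m; "position": TCP position; "tcp_rot": TCP orientation; "ft_force": force on the tool from outside, world axes, zero at the start; "torque": the same for the moment, N m; "width": opening from 0.0 (shut) to 1.0 (fully open); "gripper_force": force on a finger pad.
Only numpy, scipy, OpenCV 4.12 (cv2) and the standard library are available. Lean on these libraries where they do the work, as an engineer would, in place of code of your own. Each camera call takes 0.05 s, during which the arm holds its last target. There are 200 camera calls.

TASK

The drawer of the grey paste warmer is latched: take the screwdriver lying near the front edge of the bench, push its shaft straight in through the round release hole until the drawer springs out, and lay the screwdriver back down about where it lay. Then pull the drawer fully open, lay the paste tube flat in it, let go, and push the drawer shut until it latches. Leave the solvent bottle and the small jar beside the warmer and the tape measure at the right where they are.

Things in the scene. Friction and masses are not known exactly. Their poses are not given: they have to be found in the camera images.
- warmer: the paste warmer: a grey steel box fixed to the bench, 210 mm wide (y), 187 mm deep (x), 72 mm high; origin on the bench under the middle of its front face. Axes: x points from the front face into the box, y to its left (seen from in front), z up. Left part: control panel with the release hole; the rest: the drawer
- release_hole (a point): centre, at the face, of the round release hole, 16 mm across, in a steel ring 2 mm proud, 40 mm above the bench. Axes as the box's: x points into the hole. A hidden spring push plate 26 mm square, centred on the hole, hangs 38 mm in from the face; pushing it 8 to 11 mm farther in (4 to 5 N) trips the latch; its stop comes after about 14 mm. Only a thin shaft fits in
- drawer_handle (a point): centre of the drawer's steel bar handle: a round bar 10 mm thick, 90 mm long along the box's y, 38 mm above the bench, its middle line 45 mm in front of the drawer's front panel (so 40 mm of free gap behind the bar). Axes as the box's. With the drawer shut it lies 106 mm to the right (-y) of the hole and 52 mm in front of the box's face
- drawer_floor (a point): centre of the drawer's inner floor, upper side, 14 mm above the bench; moves with the drawer. Inside 125 mm along x and 121 mm along y; side and back walls 18 mm above the floor, front panel 51 mm above the floor. Axes as the box's
- drawer (a joint): how far the drawer is out, m: about 0 shut and latched; springs out to about 0.03 when the latch is tripped; 0.125 fully open (a stop). Slides along the box's -x with about 1 N of friction. Shutting it takes about 4 N against the ejector spring over the last 30 mm and 3 N more at the latch, which clicks at about 0; unlatched, it springs out again
- driver_grip (a point): middle of the screwdriver's handle, 11 mm above the bench as it lies. The screwdriver is 170 mm long: round blue handle 90 mm long (45 mm either side of this point), up to 23 mm thick, then a thin steel shaft 80 mm long. Axes of the screwdriver: y runs along it from handle to tip, z up as it lies. The tip is 125 mm before this point
- driver_tip (a point): the tip of the screwdriver's shaft, 125 mm along y from the middle of the handle and 5 mm lower as it lies (the shaft droops a little); the shaft is round, 4 mm thick; at the start the screwdriver lies across in front of the robot, its tip to the right
- tube_mid (a point): middle of the paste tube's body, half-way up: a white squeezed tube 98 mm long along its y (cap at +y), 33 mm wide along x, 23 mm high, lying flat on the bench; this point is 11 mm above its underside, 54 mm from the cap's end and 44 mm from the other. 35 g
- ipa_bottle: solvent bottle with red collar, 47 mm across, 96 mm high, standing left of the box; origin at its foot; not to be disturbed
- flux_jar: flat round jar with yellow lid, 44 mm across, 26 mm high, left of the box; origin at its foot; not to be disturbed
- tape_measure: black and orange tape measure, 35x71x62 mm, standing at the right; origin at its foot; not to be disturbed
Not all that is in view belongs to the job. Of the things like the part that bears tube_mid, leave any that is pink; of the rest the larger one is meant.

How it is judged (in metres and radians):
On the way, in this order (a step that is already met when the one before it is completed fails the run):
1. with the screwdriver's shaft in the release hole the latch is tripped and the drawer springs out (value of joint drawer above 0.015 m and x of driver_tip in the frame of release_hole above 0.02 m and distance between driver_tip and release_hole below 0.07 m), for 0.05 s.
2. the screwdriver lies on the bench again within 8 cm of where it lay, released (distance of driver_grip from where it was at the start of the episode below 0.08 m and height (world z) of driver_grip below 0.022 m and height (world z) of driver_tip below 0.025 m and contact force between the fingers and driver below 0.05 N), for 0.2 s.
3. the drawer is pulled fully open (value of joint drawer above 0.105 m), for 0.1 s.
4. the tube lies in the open drawer, released (value of joint drawer above 0.08 m and z of tube_mid in the frame of drawer_floor below 0.025 m and horizontal distance between tube_mid and drawer_floor below 0.05 m and contact force between the fingers and tube below 0.05 N), for 0.1 s.
At the end, for the whole second after the job is handed in: the drawer is shut and latched (within 4 mm), the tube lies flat in it at rest with its middle within 50 mm of the drawer floor's centre, and the screwdriver lies at rest on the bench with its handle's middle within 80 mm of where it was at the start (value of joint drawer below 0.004 m and z of tube_mid in the frame of drawer_floor between 0.004 and 0.02 m and horizontal distance between tube_mid and drawer_floor below 0.05 m and angle between tube_mid's own z axis and vertical below 0.3 rad and linear speed of each of tube, driver below 0.02 m/s and distance of driver_grip from where it was at the start of the episode below 0.08 m and height (world z) of driver_grip below 0.022 m and height (world z) of driver_tip below 0.025 m); the robot touches nothing.
It fails at once if the bottle, the jar or the tape measure is shifted by more than 3 cm (distance of any of ipa_bottle, flux_jar, tape_measure from where it was at the start of the episode above 0.03 m).
It also fails if it takes over 72 s, if anything falls off the work surface, if the arm or the gripper's body presses on something with over 40 N, if the wrist force passes 120 N, or if a joint passes its speed limit or range.

## Working session

There is one attempt and no reset: what is moved stays moved. The work goes in short steps, Python scripts to look and compute and a shell command to move; the robot and the scene stay as the last step left them, time stands still between calls to the robot, and variables do not carry over. Pictures are saved under pics/ and viewed, at most 10 in all, crops included, and the job is handed in when it is done.

```bash
mkdir -p pics; cat > h.py <<'E'
from cell import *
import numpy as np, cv2
from scipy.spatial.transform import Rotation as R
def snap(n,f):
    p=camera_params(n); im,d=get_image(n)
    cv2.imwrite(f'pics/{f}.png',im[:,:,::-1]); np.savez(f'pics/{f}.npz',im=im,d=d,P=p['pose'],k=[p['fx'],p['fy'],p['cx'],p['cy']])
def ld(f):
    z=np.load(f'pics/{f}.npz'); d=z['d'].astype(float); fx,fy,cx,cy=z['k']
    v,u=np.mgrid[:400,:640]; X=np.stack([(u-cx)/fx*d,(v-cy)/fy*d,d],-1)
    return z['im'],d,X@z['P'][:3,:3].T+z['P'][:3,3]
def ray(f,u,v,h):
    z=np.load(f'pics/{f}.npz'); fx,fy,cx,cy=z['k']; r=z['P'][:3,:3]@[(u-cx)/fx,(v-cy)/fy,1]; o=z['P'][:3,3]
    return o+r*(h-o[2])/r[2]
def st():
    o=observe(); q=o['tcp_rot']; r=R.from_quat([q[1],q[2],q[3],q[0]])
    print(round(o['time_s'],2),np.round(o['position'],1),'\n',np.round(r.as_matrix(),3)); return np.array(o['position']),r
E
python3 -c "
from h import *
st();print(observe())
snap('scene','a');snap('side','b');snap('wrist','c')
a=[cv2.imread(f'pics/{x}.png') for x in 'ab']
for x in 'abc': z=np.load(f'pics/{x}.npz');print(np.round(z['P'],2),z['k'])
"
```

```text
0.0 [5.244e+02 1.000e-01 2.301e+02] 
 [[-0.     1.    -0.002]
 [ 1.     0.     0.   ]
 [ 0.    -0.002 -1.   ]]
{'time_s': 0.0, 'joint_pos': array([-1.27814005e-01,  4.87542624e-02,  9.75855566e-02,  1.62200442e+00,
        3.27508434e-05,  1.44294451e+00]), 'qd': array([-6.84704636e-05, -1.09843979e-03, -1.08459010e-03,  3.93044738e-04,
       -1.44278791e-03,  1.51080247e-03]), 'joint_efforts': array([ 2.96208136e-04, -3.38780022e+01,  3.20016932e+01,  2.03766406e-02,
       -2.11149008e-04,  6.20949692e-06]), 'position': array([5.24385219e+02, 6.94569029e-02, 2.30109187e+02]), 'tcp_rot': array([-0.00095061,  0.70709293,  0.70711964, -0.00071338]), 'ft_force': array([ 0.34742525,  1.1295987 , -0.22869694]), 'torque': array([ 0.03919799,  0.00823346, -0.03143174]), 'gripper_force': 0.0, 'width': 0.9979733913250455}
[[-4.6000e-01 -5.1000e-01  7.3000e-01 -4.6472e+02]
 [-8.9000e-01  2.5000e-01 -3.8000e-01  4.6111e+02]
 [ 1.0000e-02 -8.2000e-01 -5.7000e-01  8.5416e+02]
 [ 0.0000e+00  0.0000e+00  0.0000e+00  1.0000e+00]] [382.96420381 382.96420381 321.28881353 202.80585238]
[[ 1.00000e+00 -3.00000e-02  4.00000e-02  5.14140e+02]
 [-5.00000e-02 -6.60000e-01  7.50000e-01 -1.14003e+03]
 [-0.00000e+00 -7.50000e-01 -6.60000e-01  1.03611e+03]
 [ 0.00000e+00  0.00000e+00  0.00000e+00  1.00000e+00]] [402.41065324 402.41065324 324.91577128 203.22325373]
[[ 1.0000e+00 -0.0000e+00 -0.0000e+00  5.2460e+02]
 [-0.0000e+00 -9.6000e-01 -2.8000e-01  7.2840e+01]
 [-0.0000e+00  2.8000e-01 -9.6000e-01  3.7268e+02]
 [ 0.0000e+00  0.0000e+00  0.0000e+00  1.0000e+00]] [338.73597524 338.73597524 322.74767973 201.04111006]
```

View pics/a.png

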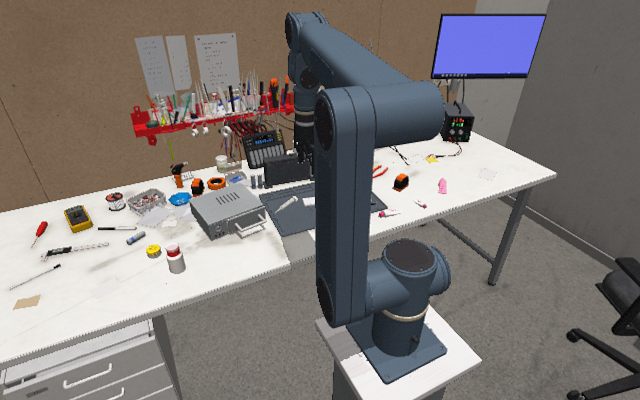

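View pics/b.png

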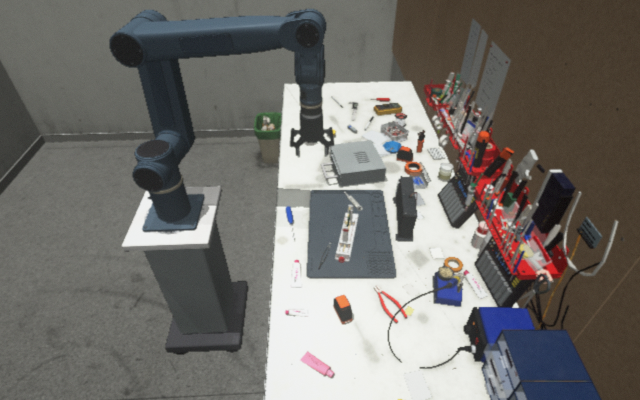

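The scene shows the warmer at about (230,212) with its handle at (250,228), and bottle and jar to its left. In the side view the driver is at (290,218), the white tubes are at (296,272) and (295,313), the pink one is at (318,365), and the tape is at (343,308).

```bash
python3 -c "
from h import *
a=cv2.imread('pics/b.png')[135:335,265:395]; a=cv2.resize(a,None,fx=3,fy=3,interpolation=cv2.INTER_CUBIC)
c=cv2.resize(cv2.imread('pics/c.png'),(410,256)); o=np.zeros((600,800,3),np.uint8); o[:,:390]=a;o[:256,390:]=c
s=cv2.imread('pics/a.png')[180:280,150:280]; o[270:585,390:]=cv2.resize(s,(410,315))
cv2.imwrite('pics/m1.png',o)
im,d,W=ld('b')
for u,v in [(290,210),(290,218),(290,225),(294,238),(296,262),(296,272),(297,282),(290,313),(297,314),(303,314),(343,308),(318,365),(475,285),(360,165),(335,150),(338,186),(385,180)]: print(u,v,np.round(W[v,u],0))
"
```

```text
290 210 [438. -31.  20.]
290 218 [439. -70.  16.]
290 225 [438. -85.  -5.]
294 238 [ 453. -157.    1.]
296 262 [ 461. -282.   19.]
296 272 [ 461. -319.   14.]
297 282 [ 464. -352.    5.]
290 313 [ 444. -467.   10.]
297 314 [ 464. -468.    5.]
303 314 [ 482. -468.    3.]
343 308 [ 597. -487.   53.]
318 365 [ 520. -633.   17.]
475 285 [1019. -397.   11.]
360 165 [720. 167.  72.]
335 150 [627. 278.  73.]
338 186 [630. 129.  -3.]
385 180 [827. 155.  -1.]
```

View pics/m1.png

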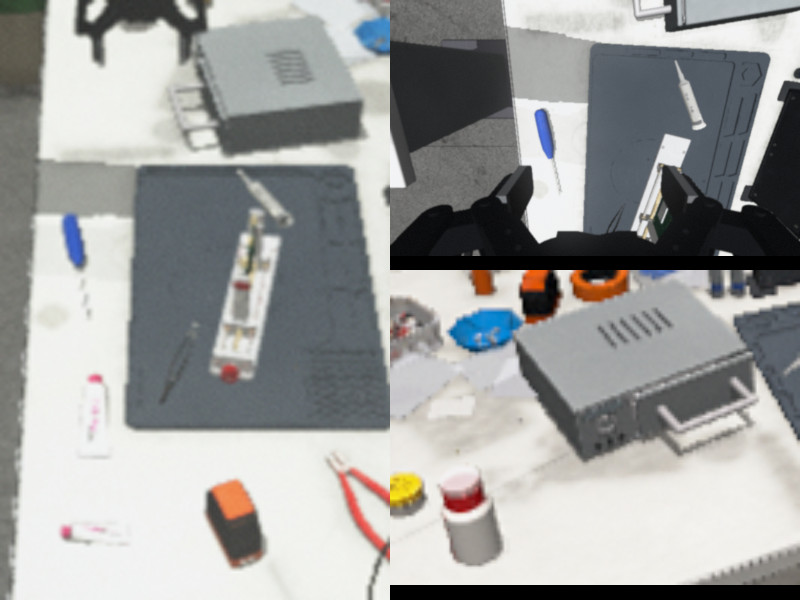

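Crop: the driver's handle top is at (70,225) and its shaft points to (88,315). The big white tube is at (94,415) with its red cap toward the warmer. The smaller tube is at (95,532). The warmer's hole ring is at about (607,420) in the lower-right pane. Next I fit the poses.

```bash
python3 -c "
from h import *
for f in 'ab':
    im,d,W=ld(f); m=(abs(W[...,2]-72)<5)&(W[...,0]>560)&(W[...,0]<900)&(W[...,1]>60)&(W[...,1]<400)&(d>0)
    n,l,s,c=cv2.connectedComponentsWithStats(m.astype(np.uint8)); i=1+np.argmax(s[1:,4]); p=W[l==i][:,:2].astype(np.float32)
    r=cv2.minAreaRect(p); print(f,s[i],r,np.median(W[l==i][:,2])); print(cv2.boxPoints(r))
im,d,W=ld('c'); I=im.astype(int); m=(I[...,2]>I[...,0]+60)&(d>0)
n,l,s,c=cv2.connectedComponentsWithStats(m.astype(np.uint8)); i=1+np.argmax(s[1:,4]); 
v,u=np.nonzero(l==i); p=np.array([ray('c',a,b,11) for a,b in zip(u,v)])[:,:2].astype(np.float32); r=cv2.minAreaRect(p); print(s[i],r,cv2.boxPoints(r))
print('tip',ray('c',(562-390)*640/410,192*400/256,6),'dep med',np.median(W[l==i],0))
im,d,W=ld('b'); m=(W[...,2]>7)&(W[...,2]<40)&(W[...,1]>-400)&(W[...,1]<-255)&(W[...,0]>425)&(W[...,0]<500)&(d>0)
p=W[m][:,:2].astype(np.float32); r=cv2.minAreaRect(p); print('tube',m.sum(),r,cv2.boxPoints(r),W[m][:,2].max())
for f in 'ab':
  im,d,W=ld(f); m=(W[...,2]>28)&(W[...,2]<50)&(W[...,0]>520)&(W[...,0]<625)&(W[...,1]>100)&(W[...,1]<300)&(d>0)
  print(f,m.sum()); 
  if m.sum(): print(np.round(W[m][::max(1,m.sum()//12)]))
"
```

```text
a [ 189  182   75   43 1733] ((711.2132568359375, 237.447998046875), (195.4288330078125, 212.0377197265625), 8.964447021484375) 71.46061727317647
[[598.17236 326.94586]
 [631.2124  117.49812]
 [824.25415 147.95013]
 [791.2141  357.3979 ]]
b [ 330  140   56   34 1189] ((711.830810546875, 233.96124267578125), (190.27391052246094, 215.63031005859375), 8.393106460571289) 70.17415375485405
[[601.97565 326.7351 ]
 [633.4499  113.41423]
 [821.686   141.18738]
 [790.21173 354.50824]]
[ 226  172   28   76 1172] ((431.3829040527344, -45.73175048828125), (19.4041748046875, 90.03184509277344), 9.01455307006836) [[ 4.1474731e+02 -2.7920141e+00]
 [ 4.2885400e+02 -9.1711838e+01]
 [ 4.4801849e+02 -8.8671486e+01]
 [ 4.3391180e+02  2.4833679e-01]]
tip [ 456.29938439 -163.38480752    6.        ] dep med [433.61059339 -38.77158806  20.03561891]
tube 152 ((458.45428466796875, -312.8739013671875), (75.6282958984375, 53.153480529785156), 55.78447341918945) [[ 415.21405 -329.1992 ]
 [ 459.16815 -359.0878 ]
 [ 501.69452 -296.5486 ]
 [ 457.74042 -266.66   ]] 25.349965129528982
a 324
[[625. 146.  49.]
 [618. 172.  45.]
 [615. 202.  48.]
 [617. 177.  33.]
 [610. 229.  47.]
 [613. 218.  37.]
 [616. 214.  29.]
 [613. 219.  29.]
 [596. 227.  39.]
 [586. 233.  44.]
 [572. 213.  42.]
 [610. 293.  35.]]
b 109
[[610. 283.  49.]
 [590. 228.  43.]
 [578. 227.  38.]
 [565. 220.  39.]
 [565. 215.  37.]
 [568. 199.  39.]
 [576. 180.  42.]
 [579. 173.  37.]
 [620. 168.  29.]
 [590. 140.  42.]
 [577. 139.  38.]
 [614. 134.  40.]
 [602. 137.  34.]]
```

```bash
python3 -m creep '[{"grip":0,"xyz":[-0.0092,-0.0187,0.026],"rot":[0,0,0]},{"grip":0,"xyz":[-0.0092,-0.0187,0.026],"rot":[0,0,0]},{"grip":0,"xyz":[-0.0092,-0.0187,0.026],"rot":[0,0,0]},{"grip":0,"xyz":[-0.0092,-0.0187,0.026],"rot":[0,0,0]},{"grip":0,"xyz":[-0.0092,-0.0187,0.026],"rot":[0,0,0]},{"grip":0,"xyz":[0,0,0],"rot":[0,0,-0.0785]},{"grip":0,"xyz":[0,0,0],"rot":[0,0,-0.0785]},{"grip":0,"xyz":[0,0,0],"rot":[0,0,0]}]' 30
python3 -c "
from h import *
print('hole',ray('a',218.8,227.6,40))
st();snap('wrist','d')
im,d,W=ld('d'); I=im.astype(int); m=(I[...,2]>I[...,0]+60)&(d>0)
n,l,s,c=cv2.connectedComponentsWithStats(m.astype(np.uint8)); i=1+np.argmax(s[1:,4]); 
v,u=np.nonzero(l==i); p=np.array([ray('d',a,b,11) for a,b in zip(u,v)])[:,:2].astype(np.float32); r=cv2.minAreaRect(p); print(s[i],r,cv2.boxPoints(r))
"
```

```text
time_s: 0.82
position: [429.7, -45.8, 99.5]
tcp_rot: [-0.002, 0.649, 0.761, -0.001]
ft_force: [0.4, -0.9, 0.4]
width: 1.003
gripper_force: 0.0
hole [610.89882725 293.11032627  40.        ]
0.82 [429.7 -45.8  99.5] 
 [[-0.157  0.988 -0.003]
 [ 0.988  0.157  0.001]
 [ 0.001 -0.003 -1.   ]]
[ 314  145   28  122 2757] ((432.858642578125, -46.577457427978516), (19.503694534301758, 90.72473907470703), 8.51585578918457) [[ 4.1649689e+02 -3.1592937e+00]
 [ 4.2993170e+02 -9.2883789e+01]
 [ 4.4922040e+02 -8.9995621e+01]
 [ 4.3578558e+02 -2.7112579e-01]]
```

View pics/d.png

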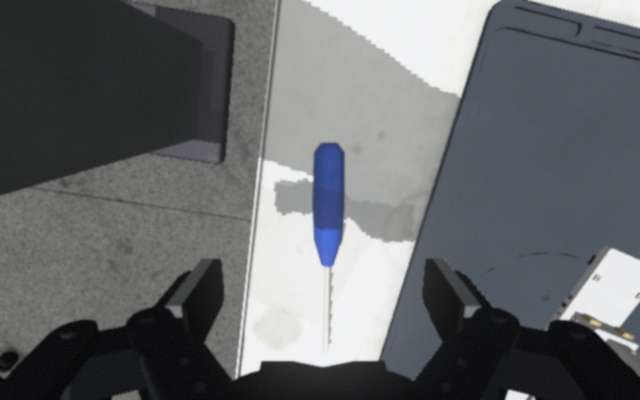

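Driver upright in the picture: handle from (328,145) to (328,265), shaft tip near (326,350), so it is aligned with the fingers. I descend and grip.

```bash
python3 -m creep '[{"grip":0,"xyz":[-0.0005,0.003,0.032],"rot":[0,0,0]},{"grip":0,"xyz":[0,0,0.032],"rot":[0,0,0]},{"grip":0,"xyz":[0,0,0.022],"rot":[0,0,0]},{"grip":0,"xyz":[0,0,0.010],"rot":[0,0,0]},{"grip":255,"xyz":[0,0,0],"rot":[0,0,0]},{"grip":255,"xyz":[0,0,0],"rot":[0,0,0]},{"grip":255,"xyz":[0,0,0],"rot":[0,0,0]},{"grip":255,"xyz":[0,0,0],"rot":[0,0,0]},{"grip":255,"xyz":[0,0,0],"rot":[0,0,0]},{"grip":255,"xyz":[0,0,0],"rot":[0,0,0]},{"grip":255,"xyz":[0,0,0],"rot":[0,0,0]},{"grip":255,"xyz":[0,0,0],"rot":[0,0,0]}]' 50
```

```text
time_s: 1.87
position: [436.1, -46.4, 7.1]
tcp_rot: [0.001, 0.65, 0.76, 0.001]
ft_force: [-0.7, -0.0, 5.8]
width: 0.228
gripper_force: 49.6
```

```bash
python3 -m creep '[{"grip":255,"xyz":[0,0,-0.02],"rot":[0,0,0]},{"grip":255,"xyz":[0,0,-0.035],"rot":[0,0,0]},{"grip":255,"xyz":[0,0,-0.04],"rot":[0,0,0]},{"grip":255,"xyz":[0,0,-0.04],"rot":[0,0,0]},{"grip":255,"xyz":[0,0,0],"rot":[0,0,0]}]'
python3 -c "
from h import *
print('bottle',ray('a',176,272,0),ray('a',172,246,96),'jar',ray('a',153,251,26))
im,d,W=ld('a');print(W[265,176],W[250,172],W[251,153])
"
```

```text
time_s: 2.28
position: [439.6, -47.4, 149.3]
tcp_rot: [0.007, 0.649, 0.76, 0.003]
ft_force: [2.0, -0.8, 0.5]
width: 0.225
gripper_force: 49.2
bottle [502.84264754 461.56930227   0.        ] [511.45387121 452.59271282  96.        ] jar [603.60694613 510.26588641  26.        ]
[493.58558127 456.19286376  35.25575045] [498.31546962 455.64737077  91.74096434] [604.18994533 510.29271029  25.54806433]
```

```bash
python3 -m creep '[{"grip":255,"xyz":[0.0388,0.0071,0],"rot":[0,0,0]},{"grip":255,"xyz":[0.0388,0.0071,0],"rot":[0,0,0]},{"grip":255,"xyz":[0.0388,0.0071,0],"rot":[0,0,0]},{"grip":255,"xyz":[0.0388,0.0071,0],"rot":[0,0,0]},{"grip":255,"xyz":[0.0388,0.0071,0],"rot":[0,0,0]},{"grip":255,"xyz":[0.0388,0.0071,0],"rot":[0,0,0]},{"grip":255,"xyz":[0.0388,0.0071,0],"rot":[0,0,0]},{"grip":255,"xyz":[0.0388,0.0071,0],"rot":[0,0,0]},{"grip":255,"xyz":[0,0,0],"rot":[0,0,-0.121]},{"grip":255,"xyz":[0,0,0],"rot":[0,0,-0.121]},{"grip":255,"xyz":[0,0,0],"rot":[0,0,-0.121]},{"grip":255,"xyz":[0,0,0],"rot":[0,0,-0.121]},{"grip":255,"xyz":[0,0,0],"rot":[0,0,-0.121]},{"grip":255,"xyz":[0,0,0],"rot":[0,0,-0.121]},{"grip":255,"xyz":[0,0,0],"rot":[0,0,-0.121]},{"grip":255,"xyz":[0,0,0],"rot":[0,0,-0.121]},{"grip":255,"xyz":[0,0,0],"rot":[0,0,-0.121]},{"grip":255,"xyz":[0,0,0],"rot":[0,0,-0.121]},{"grip":255,"xyz":[0,0,0],"rot":[0,0,-0.121]},{"grip":255,"xyz":[0,0,0],"rot":[0,0,-0.121]}]'
python3 -m creep '[{"grip":255,"xyz":[0,0,0],"rot":[0,0,-0.121]},{"grip":255,"xyz":[0,0,0.035],"rot":[0,0,0]},{"grip":255,"xyz":[0,0,0.035],"rot":[0,0,0]},{"grip":255,"xyz":[0,0,0],"rot":[0,0,0]},{"grip":255,"xyz":[0,0,0],"rot":[0,0,0]}]'
python3 -c "
from h import *
st();snap('wrist','e')"
```

```text
time_s: 3.95
position: [441.9, 269.3, 139.8]
tcp_rot: [-0.0, -0.022, 1.0, -0.0]
ft_force: [0.2, -0.4, -0.6]
width: 0.23
gripper_force: 49.2
time_s: 4.37
position: [439.0, 268.1, 67.2]
tcp_rot: [-0.004, -0.079, 0.997, -0.001]
ft_force: [0.8, -0.3, -0.2]
width: 0.226
gripper_force: 49.2
4.37 [439.  268.1  67.2] 
 [[-0.987 -0.158 -0.007]
 [-0.158  0.987 -0.003]
 [ 0.008 -0.002 -1.   ]]
```

View pics/e.png

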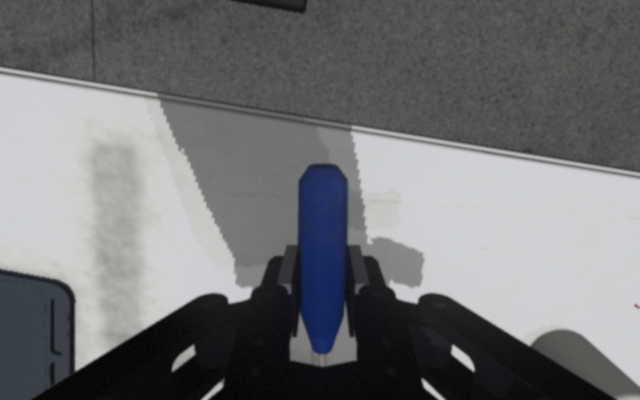

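The camera looks backward here: the handle is vertical at u=322, parallel to the tool x axis, and the tip is hidden. I check from the scene camera.

```bash
python3 -c "
from h import *
snap('scene','f');snap('side','g')
a=cv2.imread('pics/f.png')[190:265,165:275];b=cv2.imread('pics/g.png')[120:195,280:390]
a=cv2.resize(a,(550,375),interpolation=cv2.INTER_CUBIC);
b=cv2.resize(b,(330,225),interpolation=cv2.INTER_CUBIC); o=np.zeros((600,550,3),np.uint8); o[:375]=a; o[375:,:330]=b
cv2.imwrite('pics/m2.png',o)"
```

```text
(no output)
```

View pics/m2.png

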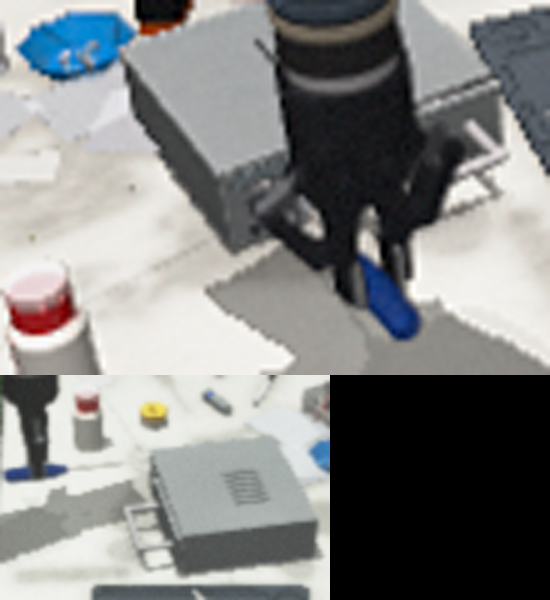

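Scene view: the hole is hidden by the gripper. I enlarge the first scene picture.

```bash
python3 -c "
from h import *
a=cv2.imread('pics/a.png')[205:252,198:278];a=cv2.resize(a,None,fx=10,fy=10,interpolation=cv2.INTER_CUBIC);cv2.imwrite('pics/m3.png',a)"
```

```text
(no output)
```

View pics/m3.png

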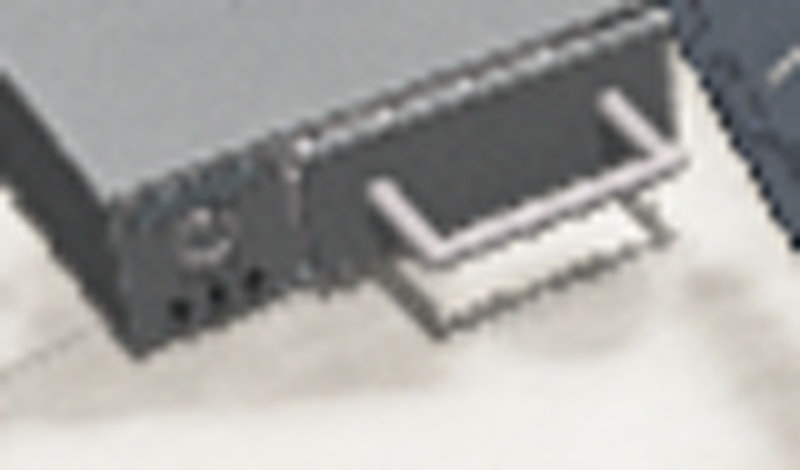

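Crop: ring centre at (206,237), bottom-left front corner at (138,357), top corners at (112,205) and (668,12), and bar ends at (437,250) and (680,158).

```bash
python3 -c "
from h import *
g=lambda x,y,z: ray('a',198+(x+.5)/10-.5,205+(y+.5)/10-.5,z)
P={n:g(*a) for n,a in dict(hole=(206,237,40),bl=(138,357,0),tl=(112,205,72),tr=(668,12,72),h1=(437,250,38),h2=(680,158,38)).items()}
for n in P: print(n,np.round(P[n],1))
t=np.arctan2(*(P['tl']-P['tr'])[[1,0]])-np.pi/2;th=np.arctan2(*(P['h1']-P['h2'])[[1,0]])-np.pi/2
print('len',np.linalg.norm(P['tl']-P['tr']),np.degrees([t,th]))
e=np.array([np.cos(np.radians(8.7)),np.sin(np.radians(8.7))]);f=np.array([-e[1],e[0]]);m=(P['h1']+P['h2'])[:2]/2
print('hole from bar',m+52*e+106*f,'local hole rel bar',(P['hole'][:2]-m)@e,(P['hole'][:2]-m)@f, 'bl rel hole',(P['bl']-P['hole'])[:2]@e,(P['bl']-P['hole'])[:2]@f,(P['tl']-P['hole'])[:2]@e)
"
```

```text
hole [608.3 296.   40. ]
bl [605.7 326.    0. ]
tl [597.  325.8  72. ]
tr [620.6 122.2  72. ]
h1 [568.8 227.3  38. ]
h2 [580.9 135.1  38. ]
len 205.00457914340444 [6.61409831 7.46439248]
hole from bar [610.22439677 293.81623276] local hole rel bar 50.47697437766641 108.4672622473626 bl rel hole 1.964987017706516 30.06896713382773 -6.74368202000291
```

```bash
python3 -m creep '[{"grip":255,"xyz":[0,0,0.014],"rot":[0,0,0]},{"grip":255,"xyz":[0,0,0.013],"rot":[0,0,0]},{"grip":255,"xyz":[0,0,0],"rot":[0,0,0]},{"grip":255,"xyz":[0,0,0],"rot":[0,0,0]}]'
python3 -c "
from h import *
p,r=st();snap('side','k')
z=np.load('pics/k.npz');fx,fy,cx,cy=z['k'];T=np.linalg.inv(z['P'])
def pr(X): c=T[:3,:3]@X+T[:3,3]; return fx*c[0]/c[2]+cx,fy*c[1]/c[2]+cy
g=p+[0,0,4]; print('grip',pr(g)); print('tip',pr(g+r.apply([-125,0,5]))); print('butt',pr(g+r.apply([45,0,0])))
a=cv2.imread('pics/k.png')[120:195,270:370];cv2.imwrite('pics/m4.png',cv2.resize(a,None,fx=8,fy=8,interpolation=cv2.INTER_CUBIC))"
```

```text
time_s: 4.85
position: [443.2, 269.9, 45.1]
tcp_rot: [0.001, -0.08, 0.997, 0.0]
ft_force: [1.5, -0.0, -0.5]
width: 0.224
gripper_force: 49.2
4.85 [443.2 269.9  45.1] 
 [[-0.987 -0.159  0.002]
 [-0.159  0.987  0.001]
 [-0.002  0.001 -1.   ]]
grip (np.float64(291.79011277194274), np.float64(156.9393708866964))
tip (np.float64(320.69731828519093), np.float64(154.31040743036726))
butt (np.float64(281.2285988369176), np.float64(158.25303040053888))
```

View pics/m4.png

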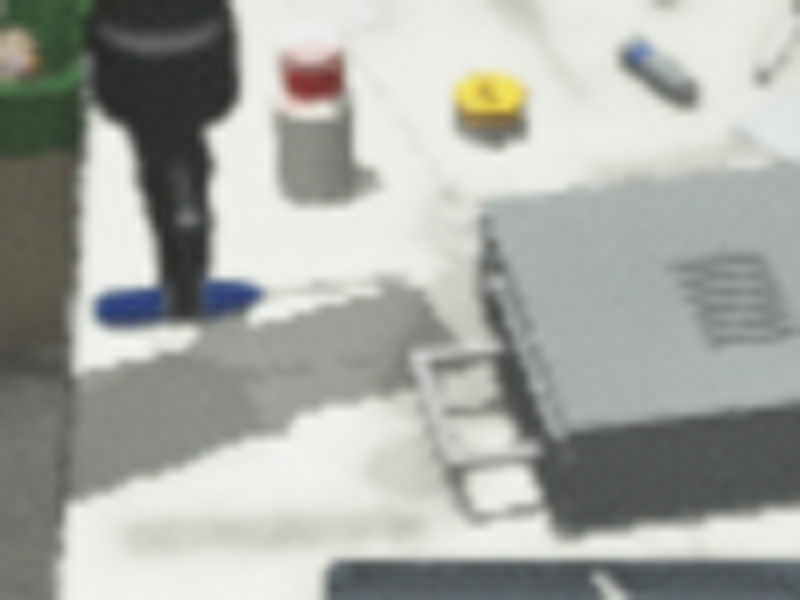

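Side view: butt at (95,308) in the crop, i.e. pixel (281.9,158), and the tip near (405,280), i.e. (320.6,154.6). Both match the predicted driver pose, so I go in.

```bash
python3 -m creep '[{"grip":255,"xyz":[-0.012,-0.0015,0.005],"rot":[0,0,0]},{"grip":255,"xyz":[-0.018,0,0],"rot":[0,0,0]},{"grip":255,"xyz":[-0.018,0,0],"rot":[0,0,0]},{"grip":255,"xyz":[-0.012,0,0],"rot":[0,0,0]},{"grip":255,"xyz":[-0.005,0,0],"rot":[0,0,0]},{"grip":255,"xyz":[0,0,0],"rot":[0,0,0]},{"grip":255,"xyz":[0,0,0],"rot":[0,0,0]}]'
```

```text
time_s: 5.48
position: [506.8, 278.4, 39.3]
tcp_rot: [0.0, -0.079, 0.997, 0.0]
ft_force: [-0.3, 0.0, -0.6]
width: 0.226
gripper_force: 49.2
```

No force with the tip about 20 mm in, so it is in the hole. I keep pushing.

```bash
python3 -m creep '[{"grip":255,"xyz":[-0.012,0,0],"rot":[0,0,0]},{"grip":255,"xyz":[-0.008,0,0],"rot":[0,0,0]},{"grip":255,"xyz":[-0.003,0,0],"rot":[0,0,0]},{"grip":255,"xyz":[0,0,0],"rot":[0,0,0]}]'
python3 -m creep '[{"grip":255,"xyz":[-0.003,0,0],"rot":[0,0,0]},{"grip":255,"xyz":[-0.002,0,0],"rot":[0,0,0]},{"grip":255,"xyz":[0,0,0],"rot":[0,0,0]},{"grip":255,"xyz":[0,0,0],"rot":[0,0,0]}]'
```

```text
time_s: 5.82
position: [528.2, 281.7, 37.9]
tcp_rot: [-0.001, -0.08, 0.997, -0.0]
ft_force: [-1.1, -0.2, 0.1]
width: 0.224
gripper_force: 49.2
time_s: 6.15
position: [532.8, 282.5, 37.8]
tcp_rot: [-0.001, -0.08, 0.997, -0.0]
ft_force: [-4.1, -0.3, -0.4]
width: 0.225
gripper_force: 49.2
```

```bash
python3 -c "
from h import *
snap('side','n')
im,d,W=ld('n'); m=(W[...,2]>28)&(W[...,2]<50)&(W[...,0]>520)&(W[...,0]<625)&(W[...,1]>110)&(W[...,1]<240)&(d>0)
print(m.sum(),np.percentile(W[m][:,0],[1,5,10,20]))
im,d,W=ld('b'); m=(W[...,2]>28)&(W[...,2]<50)&(W[...,0]>520)&(W[...,0]<625)&(W[...,1]>110)&(W[...,1]<240)&(d>0)
print(m.sum(),np.percentile(W[m][:,0],[1,5,10,20]))"
```

```text
100 [564.61970567 567.64815015 569.26150439 573.75506779]
103 [564.66799242 567.96727417 569.60777014 573.71267381]
```

Not tripped yet (4 N on the plate). I go farther in small steps.

```bash
python3 -m creep '[{"grip":255,"xyz":[-0.002,0,0],"rot":[0,0,0]},{"grip":255,"xyz":[-0.002,0,0],"rot":[0,0,0]},{"grip":255,"xyz":[0,0,0],"rot":[0,0,0]},{"grip":255,"xyz":[0,0,0],"rot":[0,0,0]}]'
cat > dr.py <<'E'
from h import *
import sys
f=sys.argv[1]; snap('side',f)
im,d,W=ld(f); m=(W[...,2]>28)&(W[...,2]<50)&(W[...,0]>430)&(W[...,0]<625)&(W[...,1]>110)&(W[...,1]<225)&(d>0)
print(m.sum(),np.percentile(W[m][:,0],[1,5,10,20]))
E
python3 dr.py o
```

```text
time_s: 6.53
position: [537.0, 283.1, 37.8]
tcp_rot: [-0.001, -0.08, 0.997, -0.0]
ft_force: [-5.7, 0.1, -0.2]
width: 0.223
gripper_force: 49.2
108 [535.3015277  538.86221788 541.14105301 545.26831011]
```

The drawer sprang out about 29 mm. Now I withdraw and return the screwdriver.

```bash
python3 -m creep '[{"grip":255,"xyz":[0.015,0,0],"rot":[0,0,0]},{"grip":255,"xyz":[0.02,0,0],"rot":[0,0,0]},{"grip":255,"xyz":[0.02,0,0],"rot":[0,0,0]},{"grip":255,"xyz":[0.02,0,0],"rot":[0,0,0]},{"grip":255,"xyz":[0.02,0,0],"rot":[0,0,0]},{"grip":255,"xyz":[0.01,0,-0.03],"rot":[0,0,0]},{"grip":255,"xyz":[0,0,-0.04],"rot":[0,0,0]},{"grip":255,"xyz":[0,0,-0.03],"rot":[0,0,0.121]},{"grip":255,"xyz":[0,0,0],"rot":[0,0,0.121]},{"grip":255,"xyz":[0,0,0],"rot":[0,0,0.121]},{"grip":255,"xyz":[0,0,0],"rot":[0,0,0.121]},{"grip":255,"xyz":[0,0,0],"rot":[0,0,0.121]},{"grip":255,"xyz":[0,0,0],"rot":[0,0,0.121]},{"grip":255,"xyz":[0,0,0],"rot":[0,0,0.121]},{"grip":255,"xyz":[0,0,0],"rot":[0,0,0.121]},{"grip":255,"xyz":[0,0,0],"rot":[0,0,0.121]},{"grip":255,"xyz":[0,0,0],"rot":[0,0,0.121]},{"grip":255,"xyz":[0,0,0],"rot":[0,0,0.121]},{"grip":255,"xyz":[0,0,0],"rot":[0,0,0.121]},{"grip":255,"xyz":[0,0,0],"rot":[0,0,0.121]}]'
python3 -c "
from h import *
p,r=st(); print(r.inv().apply(np.array([436,-46.4,8])-p))"
```

```text
time_s: 8.25
position: [436.9, 267.3, 139.6]
tcp_rot: [0.002, 0.652, 0.758, 0.002]
ft_force: [-1.2, -0.2, -0.5]
width: 0.227
gripper_force: 49.2
8.25 [436.9 267.3 139.6] 
 [[-0.15   0.989  0.006]
 [ 0.989  0.15   0.002]
 [ 0.001  0.006 -1.   ]]
[-310.06391517  -48.69679076  131.09403012]
```

```bash
python3 -m creep '[{"grip":255,"xyz":[-0.0388,-0.0061,0],"rot":[0,0,0]},{"grip":255,"xyz":[-0.0388,-0.0061,0],"rot":[0,0,0]},{"grip":255,"xyz":[-0.0388,-0.0061,0],"rot":[0,0,0]},{"grip":255,"xyz":[-0.0388,-0.0061,0],"rot":[0,0,0]},{"grip":255,"xyz":[-0.0388,-0.0061,0],"rot":[0,0,0]},{"grip":255,"xyz":[-0.0388,-0.0061,0],"rot":[0,0,0]},{"grip":255,"xyz":[-0.0388,-0.0061,0],"rot":[0,0,0]},{"grip":255,"xyz":[-0.0388,-0.0061,0.03],"rot":[0,0,0]},{"grip":255,"xyz":[0,0,0.04],"rot":[0,0,0]},{"grip":255,"xyz":[0,0,0.03],"rot":[0,0,0]},{"grip":255,"xyz":[0,0,0.015],"rot":[0,0,0]},{"grip":255,"xyz":[0,0,0],"rot":[0,0,0]},{"grip":255,"xyz":[0,0,0],"rot":[0,0,0]}]'
```

```text
time_s: 9.33
position: [435.5, -41.9, 28.2]
tcp_rot: [0.001, 0.65, 0.76, 0.0]
ft_force: [0.2, 0.0, -0.2]
width: 0.23
gripper_force: 49.2
```

```bash
python3 -m creep '[{"grip":255,"xyz":[-0.004,0,0.01],"rot":[0,0,0]},{"grip":255,"xyz":[0,0,0.007],"rot":[0,0,0]},{"grip":255,"xyz":[0,0,0.003],"rot":[0,0,0]},{"grip":255,"xyz":[0,0,0],"rot":[0,0,0]},{"grip":255,"xyz":[0,0,0],"rot":[0,0,0]}]'
```

```text
time_s: 9.75
position: [435.6, -45.3, 8.2]
tcp_rot: [0.0, 0.649, 0.76, 0.0]
ft_force: [0.7, 0.1, -0.2]
width: 0.224
gripper_force: 49.2
```

```bash
python3 -m creep '[{"grip":200,"xyz":[0,0,0],"rot":[0,0,0]},{"grip":120,"xyz":[0,0,0],"rot":[0,0,0]},{"grip":60,"xyz":[0,0,0],"rot":[0,0,0]},{"grip":60,"xyz":[0,0,0],"rot":[0,0,0]},{"grip":60,"xyz":[0,0,-0.02],"rot":[0,0,0]},{"grip":60,"xyz":[0,0,-0.03],"rot":[0,0,0]},{"grip":60,"xyz":[0,0,-0.03],"rot":[0,0,0]},{"grip":165,"xyz":[0.0291,0.0204,0],"rot":[0,0,0]},{"grip":165,"xyz":[0.0291,0.0204,0],"rot":[0,0,0]},{"grip":165,"xyz":[0.0291,0.0204,0],"rot":[0,0,0]},{"grip":165,"xyz":[0.0291,0.0204,0],"rot":[0,0,0]},{"grip":165,"xyz":[0.0291,0.0204,0],"rot":[0,0,0]},{"grip":165,"xyz":[0.0291,0.0204,0],"rot":[0,0,0]},{"grip":165,"xyz":[0.0291,0.0204,0],"rot":[0,0,0]},{"grip":165,"xyz":[0,0,0],"rot":[0,0,0]},{"grip":165,"xyz":[0,0,0],"rot":[0,0,0]}]' 40
python3 -c "
from h import *
p,r=st(); snap('wrist','p');snap('side','q')
im,d,W=ld('p');m=(W[...,2]>28)&(W[...,2]<48)&(d>0)&(W[...,0]>500)&(W[...,0]<580)&(W[...,1]>110)&(W[...,1]<250)
print(m.sum(),np.round(W[m][::max(1,m.sum()//15)]))
q=cv2.resize(cv2.imread('pics/q.png')[120:300,265:415],(500,600));o=np.zeros((600,800,3),np.uint8);o[:,:480]=q[:,:480];o[:200,480:]=cv2.resize(cv2.imread('pics/p.png'),(320,200));cv2.imwrite('pics/m5.png',o)"
```

```text
time_s: 11.08
position: [544.8, 179.8, 87.5]
tcp_rot: [-0.0, 0.648, 0.761, -0.0]
ft_force: [-0.5, 0.0, -0.2]
width: 0.356
gripper_force: 0.0
11.08 [544.8 179.8  87.5] 
 [[-0.159  0.987 -0.001]
 [ 0.987  0.159 -0.   ]
 [-0.    -0.001 -1.   ]]
4430 [[578. 250.  31.]
 [577. 235.  39.]
 [549. 229.  43.]
 [565. 230.  44.]
 [533. 222.  42.]
 [552. 224.  44.]
 [540. 219.  42.]
 [537. 208.  43.]
 [542. 198.  42.]
 [547. 188.  39.]
 [542. 176.  42.]
 [548. 165.  43.]
 [546. 152.  42.]
 [567. 142.  38.]
 [566. 139.  42.]
 [571. 134.  41.]]
```

View pics/m5.png

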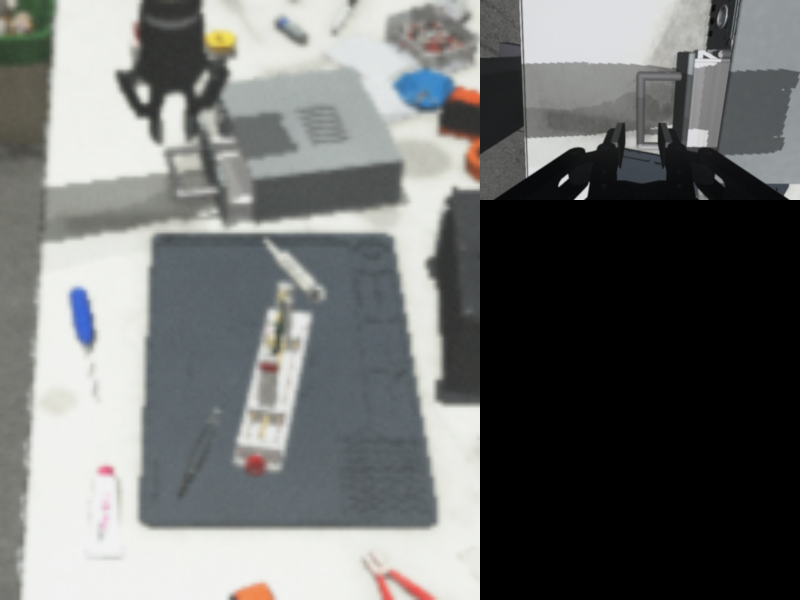

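The driver lies back at about (82,320). The bar is between the fingers in the wrist pane (about u=645, fingers at 617 and 668), and its depth of x≈543 agrees. I descend, grip and check.

```bash
python3 -m creep '[{"grip":165,"xyz":[0,-0.001,0.03],"rot":[0,0,0]},{"grip":165,"xyz":[0,0,0.025],"rot":[0,0,0]},{"grip":165,"xyz":[0,0,0.009],"rot":[0,0,0]},{"grip":165,"xyz":[0,0,0],"rot":[0,0,0]},{"grip":255,"xyz":[0,0,0],"rot":[0,0,0]},{"grip":255,"xyz":[0,0,0],"rot":[0,0,0]},{"grip":255,"xyz":[0,0,0],"rot":[0,0,0]},{"grip":255,"xyz":[0,0,0],"rot":[0,0,0]}]' 40
python3 -m creep '[{"grip":255,"xyz":[0,-0.01,0],"rot":[0,0,0]},{"grip":255,"xyz":[0,-0.015,0],"rot":[0,0,0]},{"grip":255,"xyz":[0,-0.015,0],"rot":[0,0,0]},{"grip":255,"xyz":[0,-0.015,0],"rot":[0,0,0]},{"grip":255,"xyz":[0,-0.015,0],"rot":[0,0,0]},{"grip":255,"xyz":[0,-0.01,0],"rot":[0,0,0]},{"grip":255,"xyz":[0,-0.008,0],"rot":[0,0,0]},{"grip":255,"xyz":[0,0,0],"rot":[0,0,0]},{"grip":255,"xyz":[0,0,0],"rot":[0,0,0]}]'
```

```text
time_s: 11.85
position: [544.6, 177.6, 25.6]
tcp_rot: [0.001, 0.65, 0.76, 0.0]
ft_force: [-0.4, -1.5, 1.2]
width: 0.1
gripper_force: 39.2
time_s: 12.6
position: [457.5, 164.3, 25.5]
tcp_rot: [0.001, 0.649, 0.76, 0.001]
ft_force: [-1.2, -1.1, 3.7]
width: 0.092
gripper_force: 40.1
```

```bash
python3 -m creep '[{"grip":255,"xyz":[0,-0.004,0],"rot":[0,0,0]},{"grip":255,"xyz":[0,-0.003,0],"rot":[0,0,0]},{"grip":255,"xyz":[0,0,0],"rot":[0,0,0]},{"grip":255,"xyz":[0,0,0],"rot":[0,0,0]}]'
```

```text
time_s: 12.93
position: [451.1, 163.3, 25.5]
tcp_rot: [0.001, 0.65, 0.76, 0.001]
ft_force: [-0.3, -1.7, 7.7]
width: 0.098
gripper_force: 40.4
```

```bash
python3 -m creep '[{"grip":165,"xyz":[0,0,0],"rot":[0,0,0]},{"grip":165,"xyz":[0,0,0],"rot":[0,0,0]},{"grip":165,"xyz":[0,0,0],"rot":[0,0,0]},{"grip":165,"xyz":[0,0,-0.02],"rot":[0,0,0]},{"grip":165,"xyz":[0,0,-0.03],"rot":[0,0,0]},{"grip":165,"xyz":[0,0,-0.035],"rot":[0,0,0]},{"grip":0,"xyz":[-0.0368,-0.0051,0],"rot":[0,0,0]},{"grip":0,"xyz":[-0.0368,-0.0051,0],"rot":[0,0,0]},{"grip":0,"xyz":[-0.0368,-0.0051,0],"rot":[0,0,0]},{"grip":0,"xyz":[-0.0368,-0.0051,0],"rot":[0,0,0]},{"grip":0,"xyz":[-0.0368,-0.0051,0],"rot":[0,0,0]},{"grip":0,"xyz":[-0.0368,-0.0051,0],"rot":[0,0,0]},{"grip":0,"xyz":[-0.0368,-0.0051,0],"rot":[0,0,0]},{"grip":0,"xyz":[-0.0368,-0.0051,0],"rot":[0,0,0]},{"grip":0,"xyz":[-0.0368,-0.0051,0],"rot":[0,0,0]},{"grip":0,"xyz":[-0.0368,-0.0051,0],"rot":[0,0,0]},{"grip":0,"xyz":[-0.0368,-0.0051,0],"rot":[0,0,0]},{"grip":0,"xyz":[-0.0368,-0.0051,0],"rot":[0,0,0]},{"grip":0,"xyz":[-0.0368,-0.0051,0],"rot":[0,0,0]}]'
python3 -m creep '[{"grip":0,"xyz":[0,0,0],"rot":[0,0,0.0785]},{"grip":0,"xyz":[0,0,0],"rot":[0,0,0.0785]},{"grip":0,"xyz":[0,0,0],"rot":[0,0,0]},{"grip":0,"xyz":[0,0,0],"rot":[0,0,0]}]'
python3 -c "
from h import *
p,r=st(); snap('wrist','r');snap('side','s')
im,d,W=ld('s'); m=(W[...,2]>8)&(W[...,2]<80)&(d>0)&(W[...,0]>430)&(W[...,0]<650)&(W[...,1]>90)&(W[...,1]<260)
q=W[m]; b=q[abs(q[:,2]-38)<8]; print('bar x',np.percentile(b[:,0],[1,5]))
im,d,W=ld('r'); m=(W[...,2]>9)&(W[...,2]<32)&(d>0)&(W[...,0]>420)&(W[...,0]<505)&(W[...,1]>-400)&(W[...,1]<-255)
rr=cv2.minAreaRect(W[m][:,:2].astype(np.float32)); print(m.sum(),rr,cv2.boxPoints(rr),np.percentile(W[m][:,2],[50,95]))
"
```

```text
time_s: 14.52
position: [458.5, -320.9, 107.9]
tcp_rot: [-0.001, 0.65, 0.76, 0.0]
ft_force: [0.7, -0.4, 0.3]
width: 1.0
gripper_force: 0.0
time_s: 14.85
position: [458.7, -319.3, 108.0]
tcp_rot: [-0.001, 0.706, 0.708, 0.0]
ft_force: [0.0, -0.5, 1.1]
width: 1.004
gripper_force: 0.0
14.85 [ 458.7 -319.3  108. ] 
 [[-0.002  1.    -0.001]
 [ 1.     0.002  0.002]
 [ 0.002 -0.001 -1.   ]]
bar x [502.83658037 507.63060803]
3173 ((459.2374572753906, -310.4951477050781), (28.36302947998047, 86.49829864501953), 0.07477051019668579) [[ 444.9995  -267.26453]
 [ 445.11237 -353.76276]
 [ 473.4754  -353.72577]
 [ 473.36255 -267.22754]] [15.90621273 21.1733147 ]
```

View pics/r.png

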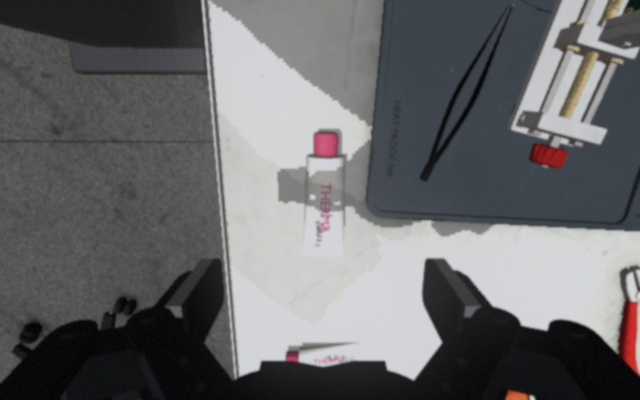

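Wrist view: the tube runs from its cap at (326,132) to its tail at (323,255), centred between the fingers and parallel to tool x, which fits the measured (459,-319). The smaller one is at (320,355). I descend and grip the tube.

```bash
python3 -m creep '[{"grip":0,"xyz":[0,0.001,0.035],"rot":[0,0,0]},{"grip":0,"xyz":[0,0,0.035],"rot":[0,0,0]},{"grip":0,"xyz":[0,0,0.022],"rot":[0,0,0]},{"grip":0,"xyz":[0,0,0.011],"rot":[0,0,0]},{"grip":255,"xyz":[0,0,0],"rot":[0,0,0]},{"grip":255,"xyz":[0,0,0],"rot":[0,0,0]},{"grip":255,"xyz":[0,0,0],"rot":[0,0,0]},{"grip":255,"xyz":[0,0,0],"rot":[0,0,0]},{"grip":255,"xyz":[0,0,0],"rot":[0,0,0]},{"grip":255,"xyz":[0,0,0],"rot":[0,0,0]},{"grip":255,"xyz":[0,0,0],"rot":[0,0,0]}]' 25
python3 -m creep '[{"grip":255,"xyz":[0,0,-0.02],"rot":[0,0,0]},{"grip":255,"xyz":[0,0,-0.03],"rot":[0,0,0]},{"grip":255,"xyz":[0,0,-0.035],"rot":[0,0,0]},{"grip":255,"xyz":[0,0,-0.035],"rot":[0,0,0]},{"grip":255,"xyz":[0,0,0],"rot":[0,0,0]}]'
python3 -c "
from h import *
st(); snap('wrist','t');im,d,W=ld('t');c=camera_params('wrist')
m=(d>0)&(d<400)&(W[...,2]>105)&(W[...,2]<150)&(im.min(-1)>150);print(m.sum(),np.percentile(W[m],[2,50,98],axis=0) if m.any() else '')"
```

```text
time_s: 15.87
position: [461.6, -321.0, 8.5]
tcp_rot: [0.002, 0.707, 0.707, 0.0]
ft_force: [0.2, 0.2, 7.0]
width: 0.312
gripper_force: 24.6
time_s: 16.28
position: [463.9, -323.1, 135.2]
tcp_rot: [0.007, 0.707, 0.707, 0.0]
ft_force: [1.9, -0.7, 0.4]
width: 0.314
gripper_force: 23.7
16.28 [ 463.9 -323.1  135.2] 
 [[-0.     1.     0.011]
 [ 1.     0.    -0.01 ]
 [-0.01   0.011 -1.   ]]
4025 [[ 448.24304688 -367.18578478  128.99636855]
 [ 460.78311807 -344.77460182  134.49186623]
 [ 477.42312364 -286.09416629  148.79367696]]
```

```bash
python3 -m creep '[{"grip":255,"xyz":[0.0359,0.0071,0],"rot":[0,0,0]},{"grip":255,"xyz":[0.0359,0.0071,0],"rot":[0,0,0]},{"grip":255,"xyz":[0.0359,0.0071,0],"rot":[0,0,0]},{"grip":255,"xyz":[0.0359,0.0071,0],"rot":[0,0,0]},{"grip":255,"xyz":[0.0359,0.0071,0],"rot":[0,0,0]},{"grip":255,"xyz":[0.0359,0.0071,0],"rot":[0,0,0]},{"grip":255,"xyz":[0.0359,0.0071,0],"rot":[0,0,0]},{"grip":255,"xyz":[0.0359,0.0071,0],"rot":[0,0,0]},{"grip":255,"xyz":[0.0359,0.0071,0],"rot":[0,0,0]},{"grip":255,"xyz":[0.0359,0.0071,0],"rot":[0,0,0]},{"grip":255,"xyz":[0.0359,0.0071,0],"rot":[0,0,-0.075]},{"grip":255,"xyz":[0.0359,0.0044,0],"rot":[0,0,-0.075]},{"grip":255,"xyz":[0,0,0],"rot":[0,0,0]},{"grip":255,"xyz":[0,0,0],"rot":[0,0,0]}]'
python3 -c "
from h import *
st(); snap('wrist','u');im,d,W=ld('u')
e=np.array([np.cos(.15),np.sin(.15)]);f=np.array([-e[1],e[0]]);L=np.stack([(W[...,:2]-[624.6,189.6])@e,(W[...,:2]-[624.6,189.6])@f],-1)
# height map in warmer-local coords, origin = face at handle line
Z=W[...,2]
print('y:',list(range(-60,101,10)))
for x in range(-190,21,6):
  row=[]
  for y in range(-60,101,10):
    m=(d>0)&(abs(L[...,0]-x)<3)&(abs(L[...,1]-y)<5); row.append(int(np.median(Z[m])) if m.sum()>3 else -99)
  print(x,row)
"
```

```text
time_s: 17.5
position: [538.9, 113.1, 124.5]
tcp_rot: [-0.001, 0.651, 0.759, -0.001]
ft_force: [0.2, -0.5, 0.4]
width: 0.313
gripper_force: 23.7
17.5 [538.9 113.1 124.5] 
 [[-0.153  0.988 -0.002]
 [ 0.988  0.153 -0.001]
 [-0.    -0.002 -1.   ]]
y: [-60, -50, -40, -30, -20, -10, 0, 10, 20, 30, 40, 50, 60, 70, 80, 90, 100]
-190 [0, -99, -99, -99, -99, -99, -99, -99, -99, -99, -99, -99, 0, 0, 0, -99, -99]
-184 [0, -99, 0, 0, 0, 0, 0, 0, 0, 0, 0, 0, 0, 0, 0, -99, -99]
-178 [0, 40, 1, 1, 40, 1, 40, 1, 39, 39, 39, 41, 0, 0, 0, -99, -99]
-172 [0, 40, 40, 39, 39, 39, 39, 39, 39, 39, 39, 41, 0, 0, 0, -99, -99]
-166 [0, 41, 38, 0, 0, 0, 0, 0, 0, 0, 0, 42, 0, 0, 0, -99, -99]
-160 [0, 207, 38, 0, 0, 0, 0, 0, 0, 0, 0, 41, 0, 0, 0, -99, -99]
-154 [0, 206, 39, 0, 0, 0, 0, 0, 0, 0, 0, 42, 0, 0, 0, -99, -99]
-148 [0, 201, 38, 0, 0, 0, 0, 0, 0, 0, 0, 42, 0, 0, 0, -99, -99]
-142 [199, 198, 40, 0, 0, 0, 0, 0, 0, 0, 1, 42, 0, 0, 0, -99, -99]
-136 [182, 187, 42, -99, -99, -99, -99, -99, -99, -99, 41, 42, -99, -99, -99, -99, -99]
-130 [179, 178, 64, 64, 64, 64, 64, 64, 64, 64, 64, 64, 64, -99, -99, -99, -9
[... 1202 characters left out ...]
13, 13, 13, 13, 13, 15, 31, 0, -99, -99]
-28 [24, 13, 13, 14, 14, 13, 13, 13, 13, 13, 13, 13, 14, 31, 0, -99, -99]
-22 [24, 13, 13, 14, 13, 13, 13, 13, 13, 13, 14, 13, 14, 31, 0, -99, -99]
-16 [24, 13, 13, 14, 13, 14, 13, 13, 13, 13, 13, 13, 14, 31, 0, -99, -99]
-10 [23, 13, 13, 13, 13, 13, 13, 13, 13, 13, 13, 13, 14, 31, 0, -99, -99]
-4 [24, 13, 14, 13, 13, 13, 14, 13, 13, 13, 13, 13, 15, 31, 0, -99, -99]
2 [66, 31, 31, 31, 31, 31, 31, 31, 31, 31, 31, 31, 30, 8, 0, -99, -99]
8 [71, 72, 71, 72, 71, 72, 71, 71, 72, 71, 71, 71, 71, 25, 8, -99, -99]
14 [71, 71, 71, 71, 71, 71, 71, 71, 71, 71, 71, 71, 71, 21, -99, -99, -99]
20 [71, 71, 71, 71, 71, 71, 71, 71, 71, 71, 71, 71, 8, 8, -99, -99, -99]
```

The height map shows the drawer open at its stop (bar at -175, floor at z 13.5, inside x -121 to 0, y -56 to 65). I place the tube near its centre.

```bash
python3 -m creep '[{"grip":255,"xyz":[0.0319,0.0182,0],"rot":[0,0,0]},{"grip":255,"xyz":[0.0319,0.0182,0],"rot":[0,0,0]},{"grip":255,"xyz":[0,0,0],"rot":[0,0,0]},{"grip":255,"xyz":[0,0,0.03],"rot":[0,0,0]},{"grip":255,"xyz":[0,0,0.03],"rot":[0,0,0]},{"grip":255,"xyz":[0,0,0.02],"rot":[0,0,0]},{"grip":255,"xyz":[0,0,0.01],"rot":[0,0,0]},{"grip":255,"xyz":[0,0,0],"rot":[0,0,0]},{"grip":255,"xyz":[0,0,0],"rot":[0,0,0]}]'
```

```text
time_s: 18.3
position: [566.1, 178.6, 35.8]
tcp_rot: [-0.0, 0.653, 0.758, -0.001]
ft_force: [0.3, 0.1, 0.5]
width: 0.312
gripper_force: 23.8
```

```bash
python3 -m creep '[{"grip":255,"xyz":[0.003,0,0.007],"rot":[0,0,0]},{"grip":255,"xyz":[0,0,0.005],"rot":[0,0,0]},{"grip":255,"xyz":[0,0,0],"rot":[0,0,0]},{"grip":255,"xyz":[0,0,0],"rot":[0,0,0]}]'
python3 -m creep '[{"grip":150,"xyz":[0,0,0],"rot":[0,0,0]},{"grip":130,"xyz":[0,0,0],"rot":[0,0,0]},{"grip":120,"xyz":[0,0,0],"rot":[0,0,0]},{"grip":120,"xyz":[0,0,0],"rot":[0,0,0]},{"grip":120,"xyz":[0,0,-0.01],"rot":[0,0,0]},{"grip":120,"xyz":[0,0,-0.03],"rot":[0,0,0]},{"grip":120,"xyz":[0,0,-0.035],"rot":[0,0,0]},{"grip":120,"xyz":[0,0,-0.035],"rot":[0,0,0]},{"grip":120,"xyz":[-0.035,0,0],"rot":[0,0,0]},{"grip":120,"xyz":[-0.035,0,0],"rot":[0,0,0]},{"grip":120,"xyz":[0,0,0],"rot":[0,0,0]},{"grip":120,"xyz":[0,0,0],"rot":[0,0,0]}]'
cat > hm.py <<'E'
from h import *
import sys
st(); snap('wrist',sys.argv[1]);im,d,W=ld(sys.argv[1])
e=np.array([np.cos(.15),np.sin(.15)]);f=np.array([-e[1],e[0]]);L=np.stack([(W[...,:2]-[624.6,189.6])@e,(W[...,:2]-[624.6,189.6])@f],-1)
Z=W[...,2]
print('y:',list(range(-60,81,10)))
for x in range(-186,15,8):
  row=[]
  for y in range(-60,81,10):
    m=(d>0)&(abs(L[...,0]-x)<4)&(abs(L[...,1]-y)<5); row.append(int(np.median(Z[m])) if m.sum()>3 else -99)
  print(x,row)
E
python3 hm.py v
```

```text
time_s: 18.63
position: [566.1, 182.9, 24.5]
tcp_rot: [0.0, 0.652, 0.758, 0.0]
ft_force: [0.2, 0.0, -0.8]
width: 0.311
gripper_force: 23.8
time_s: 19.63
position: [576.9, 112.1, 135.2]
tcp_rot: [0.0, 0.653, 0.757, 0.001]
ft_force: [-1.1, 0.4, -0.3]
width: 0.527
gripper_force: 0.0
19.63 [576.9 112.1 135.2] 
 [[-0.146  0.989  0.001]
 [ 0.989  0.146  0.   ]
 [ 0.     0.001 -1.   ]]
y: [-60, -50, -40, -30, -20, -10, 0, 10, 20, 30, 40, 50, 60, 70, 80]
-186 [0, -99, 0, 0, 0, 0, 0, 0, 0, 0, 0, 0, 0, 0, -99]
-178 [0, 41, 1, 0, 1, 0, 1, 0, 1, 1, 1, 41, 0, 0, -99]
-170 [0, 41, 40, 1, 36, 1, 37, 1, 36, 36, 38, 41, 0, 0, -99]
-162 [0, 41, 39, 0, 0, 0, 0, 0, 0, 0, 0, 42, 0, 0, -99]
-154 [0, 41, 40, 0, 0, 0, 0, 0, 0, 0, 0, 42, 0, 0, -99]
-146 [-99, 41, 42, -99, -99, -99, -99, -99, -99, -99, 41, 42, -99, -99, -99]
-138 [-99, 41, 42, -99, -99, -99, -99, -99, -99, -99, 41, 42, -99, -99, -99]
-130 [64, 64, 64, 64, 64, 64, 64, 64, 64, 64, 64, 64, 64, -99, -99]
-122 [212, 39, 39, 39, 40, 39, 40, 39, 39, 40, 40, 40, 31, 31, -99]
-114 [209, 13, 14, 13, 13, 14, 14, 14, 13, 13, 13, 13, 14, 31, -99]
-106 [20
[... 362 characters left out ...]
6, 28, 30, 32, 32, 28, 16, 31, -99]
-58 [215, 14, 16, 19, 22, 24, 27, 29, 32, 34, 34, 33, 25, 31, -99]
-50 [214, 222, 16, 18, 21, 23, 25, 27, 30, 32, 31, 28, 18, 31, -99]
-42 [31, 217, 14, 14, 14, 14, 14, 14, 14, 14, 14, 13, 15, 32, -99]
-34 [172, 211, 13, 13, 13, 13, 14, 14, 13, 13, 14, 14, 15, 31, -99]
-26 [182, 14, 13, 13, 13, 13, 13, 13, 13, 13, 13, 14, 14, 31, -99]
-18 [190, 13, 13, 14, 13, 13, 14, 14, 13, 14, 13, 13, 15, 31, -99]
-10 [206, 14, 13, 13, 13, 14, 13, 13, 13, 13, 13, 13, 15, 31, -99]
-2 [210, 15, 15, 15, 15, 15, 15, 15, 16, 15, 15, 15, 20, 31, -99]
6 [211, 71, 71, 71, 71, 71, 71, 71, 71, 71, 71, 71, 31, 21, -99]
14 [71, 71, 71, 71, 71, 71, 71, 71, 71, 71, 71, 71, 8, 8, -99]
```

The tube lies flat near the centre (x about -59, y -45 to 58), and the drawer is still open. Now I grip the bar and shut the drawer.

```bash
python3 -m creep '[{"grip":165,"xyz":[0.0174,-0.0292,0],"rot":[0,0,0]},{"grip":165,"xyz":[0.0174,-0.0292,0],"rot":[0,0,0]},{"grip":165,"xyz":[0.0174,-0.0292,0],"rot":[0,0,0]},{"grip":165,"xyz":[0.0174,-0.0292,0],"rot":[0,0,0]},{"grip":165,"xyz":[0,0,0],"rot":[0,0,0]},{"grip":165,"xyz":[0,0,0.03],"rot":[0,0,0]},{"grip":165,"xyz":[0,0,0],"rot":[0,0,0]},{"grip":165,"xyz":[0,0,0],"rot":[0,0,0]}]' 40
```

```text
time_s: 20.35
position: [448.4, 165.4, 102.4]
tcp_rot: [-0.002, 0.652, 0.759, -0.002]
ft_force: [0.5, 0.1, 0.4]
width: 0.356
gripper_force: 0.0
```

```bash
python3 -m creep '[{"grip":165,"xyz":[0,0.002,0.035],"rot":[0,0,0]},{"grip":165,"xyz":[0,0,0.03],"rot":[0,0,0]},{"grip":165,"xyz":[0,0,0.012],"rot":[0,0,0]},{"grip":165,"xyz":[0,0,0],"rot":[0,0,0]},{"grip":255,"xyz":[0,0,0],"rot":[0,0,0]},{"grip":255,"xyz":[0,0,0],"rot":[0,0,0]},{"grip":255,"xyz":[0,0,0],"rot":[0,0,0]},{"grip":255,"xyz":[0,0,0],"rot":[0,0,0]}]' 40
python3 -m creep '[{"grip":255,"xyz":[0,0.004,0],"rot":[0,0,0]},{"grip":255,"xyz":[0,0.007,0],"rot":[0,0,0]},{"grip":255,"xyz":[0,0.01,0],"rot":[0,0,0]},{"grip":255,"xyz":[0,0.012,0],"rot":[0,0,0]},{"grip":255,"xyz":[0,0.012,0],"rot":[0,0,0]},{"grip":255,"xyz":[0,0.012,0],"rot":[0,0,0]},{"grip":255,"xyz":[0,0.012,0],"rot":[0,0,0]},{"grip":255,"xyz":[0,0.012,0],"rot":[0,0,0]},{"grip":255,"xyz":[0,0.01,0],"rot":[0,0,0]},{"grip":255,"xyz":[0,0.008,0],"rot":[0,0,0]},{"grip":255,"xyz":[0,0.008,0],"rot":[0,0,0]},{"grip":255,"xyz":[0,0.006,0],"rot":[0,0,0]},{"grip":255,"xyz":[0,0.004,0],"rot":[0,0,0]},{"grip":255,"xyz":[0,0,0],"rot":[0,0,0]},{"grip":255,"xyz":[0,0,0],"rot":[0,0,0]}]'
```

```text
time_s: 21.02
position: [453.8, 165.6, 28.7]
tcp_rot: [0.001, 0.652, 0.758, 0.001]
ft_force: [-0.3, -0.4, -0.5]
width: 0.094
gripper_force: 39.3
time_s: 22.27
position: [568.6, 183.1, 28.7]
tcp_rot: [-0.0, 0.652, 0.758, 0.0]
ft_force: [-4.9, -0.2, 7.1]
width: 0.092
gripper_force: 40.0
```

```bash
python3 -m creep '[{"grip":255,"xyz":[0,0.003,0],"rot":[0,0,0]},{"grip":255,"xyz":[0,0.003,0],"rot":[0,0,0]},{"grip":255,"xyz":[0,0.002,0],"rot":[0,0,0]},{"grip":255,"xyz":[0,0.002,0],"rot":[0,0,0]},{"grip":255,"xyz":[0,0,0],"rot":[0,0,0]},{"grip":255,"xyz":[0,0,0],"rot":[0,0,0]}]'
```

```text
time_s: 22.77
position: [577.4, 184.4, 28.6]
tcp_rot: [-0.001, 0.652, 0.758, -0.001]
ft_force: [-5.9, -0.2, 8.5]
width: 0.094
gripper_force: 40.2
```

```bash
python3 -m creep '[{"grip":255,"xyz":[0,0.002,0],"rot":[0,0,0]},{"grip":255,"xyz":[0,0.001,0],"rot":[0,0,0]},{"grip":255,"xyz":[0,0,0],"rot":[0,0,0]},{"grip":255,"xyz":[0,0,0],"rot":[0,0,0]}]'
```

```text
time_s: 23.1
position: [577.4, 184.4, 28.5]
tcp_rot: [-0.003, 0.652, 0.758, -0.003]
ft_force: [-12.9, -1.7, 13.0]
width: 0.098
gripper_force: 40.7
```

At the stop with 13 N. I release, lift and check that it stayed shut.

```bash
python3 -m creep '[{"grip":255,"xyz":[0,-0.003,0],"rot":[0,0,0]},{"grip":165,"xyz":[0,0,0],"rot":[0,0,0]},{"grip":165,"xyz":[0,0,0],"rot":[0,0,0]},{"grip":165,"xyz":[0,0,0],"rot":[0,0,0]},{"grip":165,"xyz":[0,0,-0.01],"rot":[0,0,0]},{"grip":165,"xyz":[0,0,-0.03],"rot":[0,0,0]},{"grip":165,"xyz":[0,0,-0.035],"rot":[0,0,0]},{"grip":165,"xyz":[0,0,-0.035],"rot":[0,0,0]},{"grip":165,"xyz":[-0.035,0,0],"rot":[0,0,0]},{"grip":165,"xyz":[-0.035,0,0],"rot":[0,0,0]},{"grip":165,"xyz":[0,0,0],"rot":[0,0,0]},{"grip":165,"xyz":[0,0,0],"rot":[0,0,0]}]'
python3 hm.py w | sed -n '5,40p'; python3 -c "
from h import *
snap('side','x'); im,d,W=ld('x'); I=im.astype(int); m=(I[...,2]>I[...,0]+60)&(W[...,0]<500)&(W[...,1]<20)&(W[...,1]>-150)&(d>0)
print(m.sum(),W[m].mean(0)); im,d,W=ld('b');I=im.astype(int); m=(I[...,2]>I[...,0]+60)&(W[...,0]<500)&(W[...,1]<20)&(W[...,1]>-150)&(d>0); print(m.sum(),W[m].mean(0))"
```

```text
time_s: 24.1
position: [589.5, 113.4, 137.9]
tcp_rot: [0.0, 0.653, 0.757, 0.001]
ft_force: [-0.0, 0.2, -0.6]
width: 0.353
gripper_force: 0.0
y: [-60, -50, -40, -30, -20, -10, 0, 10, 20, 30, 40, 50, 60, 70, 80]
-186 [0, 0, 0, 0, 0, 0, 0, 0, 0, 0, 0, 0, 0, 0, -99]
-178 [0, 0, 0, 0, 0, 0, 0, 0, 0, 0, 0, 0, 0, 0, -99]
-170 [0, 0, 0, 0, 0, 0, 0, 0, 0, 0, 0, 0, 0, 0, -99]
-162 [0, 0, 0, 0, 0, 0, 0, 0, 0, 0, 0, 0, 0, 0, -99]
-154 [0, 0, 0, 0, 0, 0, 0, 0, 0, 0, 0, 0, 0, 0, -99]
-146 [0, 0, 0, 0, 0, 0, 0, 0, 0, 0, 0, 0, 0, 0, -99]
-138 [0, 0, 0, 0, 0, 0, 0, 0, 0, 0, 0, 0, 0, 0, -99]
-130 [0, 0, 0, 0, 0, 0, 0, 0, 0, 0, 0, 0, 0, 0, -99]
-122 [0, 0, 0, 0, 0, 0, 0, 0, 0, 0, 0, 0, 0, 0, -99]
-114 [0, 0, 0, 0, 0, 0, 0, 0, 0, 0, 0, 0, 0, 0, -99]
-106 [219, 0, 0, 0, 0, 0, 0, 0, 0, 0, 0, 0, 0, 0, -99]
-98 [214, 0, 0, 0, 0, 0, 0, 0, 0, 0, 0, 0, 0, 0, -99]
-90 [207, 0, 0, 0, 0, 0, 0, 0, 0, 0, 0, 0, 0, 0, -99]
-82 [192, 0, 0, 0, 0, 0, 0, 0, 0, 0, 0, 0, 0, 0, -99]
-74 [182, 0, 0, 0, 0, 0, 0, 0, 0, 0, 0, 0, 0, 0, -99]
-66 [176, 217, 0, 0, 0, 0, 0, 0, 0, 0, 0, 0, 0, 0, -99]
-58 [212, 220, 0, 38, 1, 0, 0, 1, 1, 0, 0, 0, 0, 0, -99]
-50 [217, 41, 42, 42, 42, 42, 42, 42, 42, 42, 42, 42, 0, 0, -99]
-42 [217, 41, 40, 0, 0, 0, 0, 0, 0, 0, 0, 41, 0, 0, -99]
-34 [191, 220, 39, 0, 0, 0, 0, 0, 0, 0, 0, 42, 0, 0, -99]
-26 [178, 217, 39, 0, 0, 0, 0, 0, 0, 0, 0, 41, 0, 0, -99]
-18 [183, 202, 39, 0, 0, 0, 0, 0, 0, 0, 0, 41, 0, 0, -99]
-10 [192, 46, 41, 22, 25, 23, 25, 24, 24, 22, 36, 42, 26, 0, -99]
-2 [208, 64, 64, 64, 64, 64, 64, 64, 64, 64, 64, 64, 64, 0, -99]
6 [213, 71, 71, 71, 71, 71, 71, 71, 71, 71, 71, 71, 32, 31, -99]
14 [218, 71, 71, 71, 71, 71, 71, 71, 71, 71, 71, 71, 14, -99, -99]
78 [434.82013325 -49.55200882  17.24429805]
77 [434.40283278 -49.71468025  17.5008066 ]
```

The drawer is shut and latched, and the driver is back in its place (within 1 mm). I hand in.

```bash
python3 -c "
from cell import *
print(sign_off())"
```

```text
the job is handed in; nothing more can be done
None
```

I handed the job in at about 24 s with no verdict returned: the tube was lying flat in the drawer when I pushed it shut, the drawer measured shut and stayed so after I let go, the screwdriver is back within about 1 mm, and I touched none of the bottle, jar or tape measure.

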